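# Close the arcade token jar with the lid that fits

## Task

The black jar of arcade tokens on the games-room counter is open: close it with the one of the three loose lids that fits its neck. Pick the lid up by its fin, lower it straight over the neck with the fin in line with the two gaps between the neck's ledges so that it drops fully down, then turn it clockwise (seen from above) by about 65 degrees until it is fully home, and let go. Leave the other two lids where they are.

Things in the scene. Friction and masses are not known exactly. Their poses are not given: they have to be found in the camera images.
- jar_mouth (a point): centre of the jar's mouth, at its rim, 105 mm above the counter. Fixed black jar, 100 mm across, full of brass tokens; aluminium neck 52 mm across, rim bevelled. 4 to 10 mm below the rim two opposite 120 degree ledges, 70 mm across, with 60 degree gaps between. z up; gap centres at +65 degrees (counter-clockwise from above) from x and opposite. Home: fin along x, within 20 degrees; a stop comes about 10 degrees past x.
- lid_middle_fin (a point): middle of three loose aluminium lids, 90 mm across, right way up; on its flat top a black fin handle 50 x 14 mm, 36 high (lid 59 high in all). Point: on the axis, in the fin, 24 mm above the flat top, 47 above the lid's lower edge: grip here across the 14 mm. x along fin, z up. The one that fits: inside 84 mm, two 8 mm wide lugs in line with the fin, 60 mm apart. Fully down on the jar, the point is 28 mm above the rim (43 if set on the ledges). 0.12 kg.
- lid_small_fin (a point): smallest of three loose aluminium lids, 62 mm across, right way up; on its flat top a black fin handle 50 x 14 mm, 36 high (lid 59 high in all). Point: on the axis, in the fin, 24 mm above the flat top, 47 above the lid's lower edge: grip here across the 14 mm. x along fin, z up. Too small for the ledges.
- lid_large_fin (a point): largest of three loose aluminium lids, 118 mm across, right way up; on its flat top a black fin handle 50 x 14 mm, 36 high (lid 59 high in all). Point: on the axis, in the fin, 24 mm above the flat top, 47 above the lid's lower edge: grip here across the 14 mm. x along fin, z up. Too large, would lie loose.
Not all that is in view belongs to the job. Leave any brown, orange or pink look-alike of the part that bears lid_middle_fin alone.

How it is judged:
By the outcome, as a careful person would: the job done as asked, in the order asked, and still so for the second after the job is handed in, with the robot touching nothing.
It also fails if it takes over 45 s, if anything falls off the work surface, if the arm or the gripper's body presses on something with over 40 N, if the wrist force passes 120 N, or if a joint passes its speed limit or range.

## Robot

A 6-joint arm with a two-finger parallel gripper is mounted at the origin on the work surface. World frame = base frame: x ahead of the robot, y to its left, z up, the work surface at z = 0. Lengths are in mm, angles in rad, forces in N, time in s.
With the tool pointing down it reaches from about 350 to 975 mm from the base axis. Payload 7.1 kg.
Tool frame: the origin (TCP) lies at the centre of the arm's flange, where the gripper is bolted on; the fingertips stand 182 mm ahead of it and the grasp point (between the pads) lies 163 mm ahead of it; x points along the fingers, y is the direction in which the jaws open and shut, and the axes are right-handed (so a half turn about x gives the same grasp; the last joint's range is limited). The gripper opens to 88 mm and grips with 3 to 60 N. Pads are 20 mm wide; open, the fingers measure 115 mm over their backs; the gripper's body (75 mm by 178 mm) begins 61 mm behind the grasp point.
Start: joints at [1.321, 0.423, 1.63, -0, 1.089, -0.019], TCP at [142.942, 608.419, 404.675] pointing down, gripper open.
Joint ranges: [-3, 3], [-0.9, 2.11], [0.09, 2.58], [-1.31, 4.45], [0.11, 2.69], [-2.54, 2.54]. Speed limits (rad/s): [2.39, 2.39, 3.01, 3.14, 3.14, 3.14].

## Interface

Orientations are given as a rotation vector (axis times angle).
In Python, from workcell import readout, viewer, workorder, models gives the robot as it stands. The module is installed in compiled form; this text tells all that it offers.
- The arm moves only by the tool apply_moves, never from a script. Its argument "commands" is a list that holds one entry, the list of rows, each a list of 4 numbers: the shift along the world's x, y, z in m, then the turn about the world's z in rad. A call has 1 to 8 rows; each row is the pose to reach, as a shift and turn from the pose commanded when the call began; what a row does not reach only later rows make up. A row lasts 1/8 s, in which the tool goes at most 62.5 mm and 10.7 degrees, less where a joint would pass 70% of its speed; a pose out of reach is approached as far as the arm can. A call with a gripper value outside its range is refused whole. "gripper" is the finger opening in m, from 0 to 0.0878, set as the call begins (left out, the last holds). The fingers move at their own pace and stop on an object; the grip force is fixed at half the most. Time passes only in rows, so rows that repeat a pose let the fingers close. It gives the time, the measured TCP pose, the force and the opening at its end, in the units of the state.
- readout.get_obs(): the state, without advancing time (a new reading comes with each control period).
- viewer.get_image(name): name is "side" or "top" or "wrist"; returns a dict with "color" (400x640x3 uint8, red, green, blue), "vertical_fov" (degrees; the focal length in pixels is half the picture's height over the tangent of half this angle, whatever the lens; pixels are square), "cx", "cy" (the principal point, pixels), "D" ([k1, k2, p1, p2, k3] as OpenCV has them; the pictures are not rectified), "rvec" (rotation vector, rad) and "tvec" (3), from world to camera coordinates, as OpenCV has them. Camera axes: x right, y down, z forward; pixel columns grow to the right and rows downward; lengths in mm; the calibration is good to about 2 mm. A picture is of the moment at which its call begins. There is no depth.
- workorder.close_job(): hands the job in, once; it reports no verdict.
Trained networks look in the newest picture that a camera, given by its name, has taken for a name from the list of things; names that differ only in an ending like _2 or _b are one class to them, and where a whole thing is asked for, a point or a joint stands for the part that bears it (a point fixed in the world has none). Each returns a list of dicts, best first, with "conf" (0 to 1); they miss things now and then, are a little off and sometimes report something else, mostly with a low value. They report only what shows in the picture. A call takes as long as a camera call. They do not tell look-alikes from the thing itself.
- models.search_frame(camera, label): "position" ([x, y, z] in mm, in world coordinates, good to about 4 mm: the middle of the surface that is visible of it).
- models.place_of(camera, label): "position" ([x, y, z] in mm, in world coordinates, good to about 4 mm: a listed point, or the origin of a listed thing).
The state is a dict: "t": time; "qpos": joint angles; "qvel": joint speeds; "joint_torque": joint torques, N m; "ee_pos": TCP position; "orientation": TCP orientation; "ft_force": force on the tool from outside, world axes, zero at the start; "moment": the same for the moment, N m; "width": finger opening in mm.
Only numpy, scipy, OpenCV 4.12 (cv2) and the standard library are available. Lean on these libraries where they do the work, as an engineer would, in place of code of your own. Each camera call takes 0.05 s, during which the arm holds its last target.

## Working session

There is one attempt and no reset: what is moved stays moved. The work goes in short steps, Python scripts to look and compute and a tool call to move; the robot and the scene stay as the last step left them, time stands still between calls to the robot, and variables do not carry over. Pictures are saved under pics/ and viewed, and the job is handed in when it is done.

Besides the shell and the picture viewer there is one more tool, called after ">>>" as name(argument=value, ...), one argument or row to a line, values as JSON. apply_moves: Moves the arm, as the interface text tells. Its arguments: {"type":"object","properties":{"commands":{"type":"array","items":{"type":"array","items":{"type":"array","items":{"type":"number"}}}},"gripper":{"type":"number"}},"required":["commands"]}

```bash
mkdir -p pics; cat > h.py <<'E'
import numpy as np, cv2
from workcell import readout, viewer, workorder, models
def cam(im):
    f=200/np.tan(np.radians(im["vertical_fov"])/2)
    K=np.array([[f,0,im["cx"]],[0,f,im["cy"]],[0,0,1]],float)
    return K,np.array(im["D"],float),np.array(im["rvec"],float),np.array(im["tvec"],float)
def proj(im,P):
    K,D,r,t=cam(im); return cv2.projectPoints(np.array(P,float).reshape(-1,1,3),r,t,K,D)[0].reshape(-1,2)
def ray(im,px):
    K,D,r,t=cam(im); R=cv2.Rodrigues(r)[0]
    u=cv2.undistortPoints(np.array(px,float).reshape(-1,1,2),K,D).reshape(-1,2)
    d=np.c_[u,np.ones(len(u))]@R; d/=np.linalg.norm(d,axis=1)[:,None]
    return -R.T@t,d
def atz(im,px,z):
    c,d=ray(im,px); return c+d*((z-c[2])/d[:,2])[:,None]
def tri(rays):
    A=np.zeros((3,3));b=np.zeros(3)
    for c,d in rays:
        M=np.eye(3)-np.outer(d,d);A+=M;b+=M@c
    return np.linalg.solve(A,b)
def save(im,n): cv2.imwrite("pics/"+n,cv2.cvtColor(im["color"],cv2.COLOR_RGB2BGR))
E
python3 - <<'E'
from h import *
import pickle
ims={}
for n in("side","top","wrist"):
    im=viewer.get_image(n);ims[n]=im;save(im,n+"0.png")
    for l in("jar_mouth","lid_middle_fin","lid_small_fin","lid_large_fin"):
        for d in models.place_of(n,l):
            print(n,l,round(d["conf"],2),np.round(d["position"]),np.round(proj(im,d["position"])[0]))
pickle.dump(ims,open("i0.pkl","wb"))
o=readout.get_obs();print(o)
E
```

```text
side jar_mouth 0.65 [480. 291. 101.] [299. 300.]
side lid_middle_fin 0.95 [ 668. -216.   44.] [267. 172.]
side lid_middle_fin 0.77 [ 399. -378.   50.] [352. 149.]
side lid_middle_fin 0.73 [ 452. -237.   41.] [333. 173.]
side lid_middle_fin 0.7 [ 320. -118.   47.] [374. 198.]
side lid_middle_fin 0.65 [ 300. -243.   48.] [380. 174.]
side lid_small_fin 0.61 [648. -91.  47.] [264. 196.]
side lid_large_fin 0.71 [475. -26.  46.] [319. 216.]
top jar_mouth 0.78 [483. 293. 104.] [175. 194.]
top lid_middle_fin 0.95 [ 398. -375.   43.] [485. 231.]
top lid_middle_fin 0.92 [ 322. -120.   48.] [370. 268.]
top lid_middle_fin 0.74 [ 668. -218.   48.] [407. 115.]
top lid_middle_fin 0.63 [ 300. -243.   45.] [428. 278.]
top lid_middle_fin 0.57 [ 456. -240.   50.] [422. 206.]
top lid_small_fin 0.6 [642. -96.  50.] [355. 127.]
top lid_large_fin 0.92 [476. -26.  50.] [326. 199.]
{'t': 0.75, 'qpos': array([ 1.32096287e+00,  4.23086318e-01,  1.62989166e+00,  3.22940718e-05,
        1.08859136e+00, -1.90001088e-02]), 'qvel': array([-0.00042519,  0.00071651, -0.00127867, -0.00026415,  0.00199565,
       -0.00054105]), 'joint_torque': array([ 1.59219107e-03, -5.44453347e+01, -2.74024165e+01,  6.44785096e-02,
        1.65917259e-02, -8.41065798e-06]), 'ee_pos': array([142.96167448, 608.41816163, 404.6868961 ]), 'orientation': array([ 0.18125699,  1.56321269, -0.18121459]), 'ft_force': array([-1.1092521 , -0.42167766, -0.38569888]), 'moment': array([ 0.01356673, -0.02619941,  0.03794433]), 'width': 87.73244509972258}
```

```bash
python3 - <<'E'
import cv2
a=cv2.imread("pics/top0.png");cv2.imwrite("pics/top0b.png",cv2.resize(a[80:320,140:520],None,fx=2.1,fy=2.1,interpolation=cv2.INTER_CUBIC))
E
```

```text
(no output)
```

View pics/top0b.png

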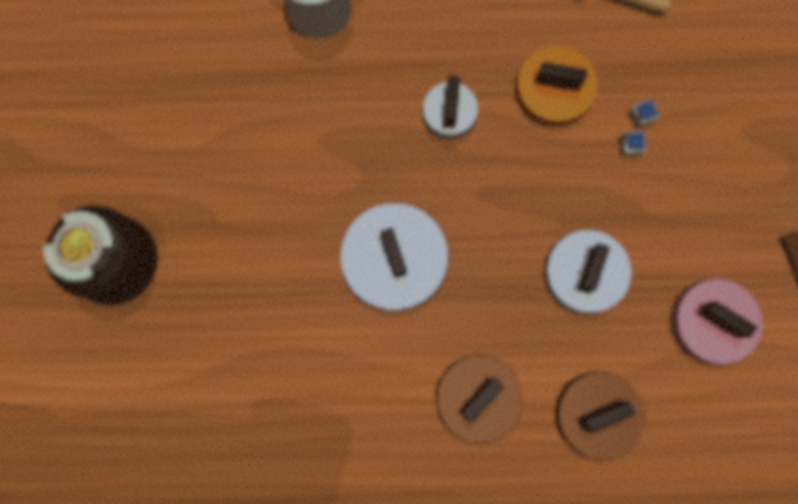

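View pics/side0.png

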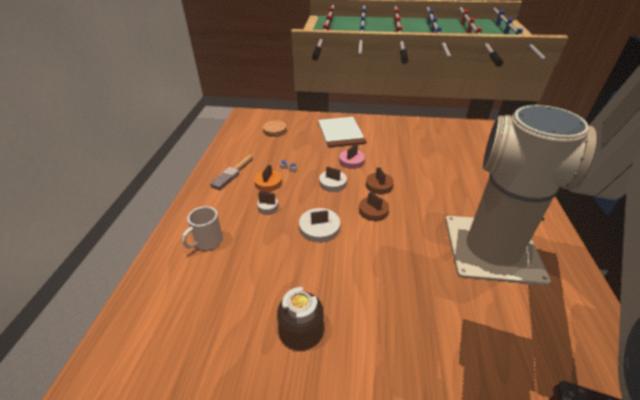

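View pics/wrist0.png

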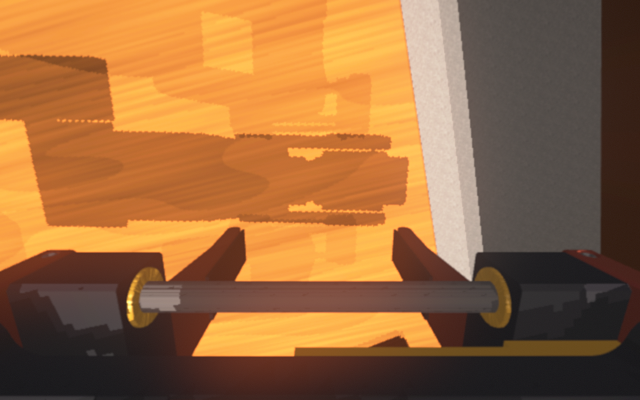

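```bash
python3 - <<'E'
from h import *
import pickle
ims=pickle.load(open("i0.pkl","rb"))
o=readout.get_obs();R=cv2.Rodrigues(o["orientation"])[0];print(R.round(3), 'jaw yaw',np.degrees(np.arctan2(R[1,1],R[0,1])))
im=ims["wrist"];K,D,r,t=cam(im);Rc=cv2.Rodrigues(r)[0];c=-Rc.T@t
print("cam",c,"in tool",R.T@(c-o["ee_pos"]),"axes in tool",(R.T@Rc.T).round(2),K,D)
# pixel of grasp point
print(proj(im,[o["ee_pos"]+R@[163,0,0]]))
im=ims["top"];K,D,r,t=cam(im);print(-cv2.Rodrigues(r)[0].T@t, K[0,0])
im=ims["side"];K,D,r,t=cam(im);print(-cv2.Rodrigues(r)[0].T@t, K[0,0])
E
```

```text
[[-0.     0.229  0.973]
 [ 0.     0.973 -0.229]
 [-1.     0.    -0.   ]] jaw yaw 76.77336526103939
cam [ 78.87421802 623.43487385 384.5882061 ] in tool [ 2.01005428e+01 -4.55505863e-02 -6.58226949e+01] axes in tool [[-0.   -0.25  0.97]
 [ 1.    0.    0.  ]
 [-0.    0.97  0.25]] [[291.03830394   0.         318.53690837]
 [  0.         291.03830394 202.51276887]
 [  0.           0.           1.        ]] [-0.00231002  0.          0.          0.          0.        ]
[[318.36291797 255.90205267]]
[343.84057364 -33.49054889 889.29386813] 380.23391446174526
[386.93995176 722.74928369 748.22230812] 363.8223458566306
```

```bash
python3 - <<'E'
import cv2
a=cv2.imread("pics/top0.png");x=cv2.resize(a[165:235,150:220],None,fx=6,fy=6,interpolation=cv2.INTER_CUBIC)
y=cv2.resize(a[175:240,390:455],(420,420),interpolation=cv2.INTER_CUBIC)
cv2.imwrite("pics/c0.png",cv2.hconcat([x[:420,:378],y]))
E
```

```text
(no output)
```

View pics/c0.png

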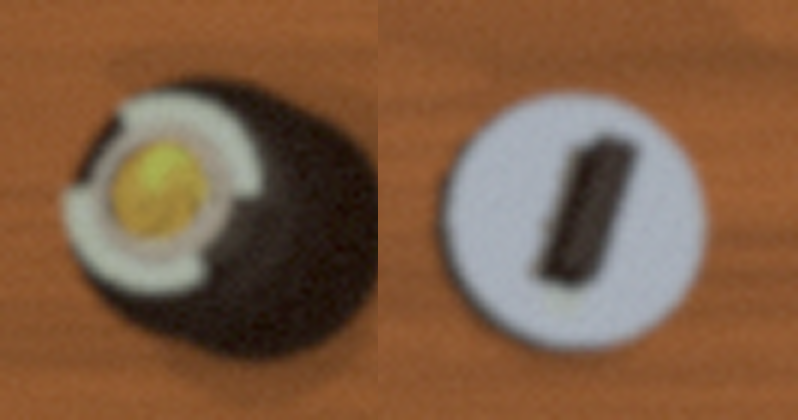

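Candidates for the wanted lid in the top view are pink (485,231), brown (370,268) and (428,278), orange (407,115), and bare aluminium small (355,127), middle (422,206) and large (326,199). I choose the aluminium middle lid at (422,206). The crop shows bare metal, about 90 mm across, with its fin near −14° yaw. The jar gaps point to the upper-left and lower-right, near 51°.

I'll go over the jar first for a close look.

>>> apply_moves(
  commands=[
    [[0.04,-0.04,0,0],[0.08,-0.08,0,0],[0.12,-0.12,0,0],[0.16,-0.16,0,0],[0.2,-0.2,0,0],[0.24,-0.24,0,0],[0.28,-0.28,0,0],[0.3,-0.31,0,0]],
  ],
)

```text
t: 1.75
ee_pos: [444.6, 296.7, 404.9]
orientation: [0.183, 1.562, -0.182]
ft_force: [-0.3, 0.2, -0.9]
width: 87.9
```

```bash
python3 - <<'E'
from h import *
import pickle
im=viewer.get_image("wrist");save(im,"w1.png");o=readout.get_obs();pickle.dump((im,o),open("w1.pkl","wb"));print(o["t"],o["ee_pos"],o["qvel"].round(3))
for d in models.place_of("wrist","jar_mouth"): print(d,proj(im,d["position"]))
E
```

```text
1.8 [445.65470027 294.55540739 404.8011403 ] [0.067 0.002 0.004 0.021 0.001 0.102]
{'position': [475.2, 293.5, 107.7], 'conf': 0.8} [[322.09016057 226.87264943]]
```

View pics/w1.png

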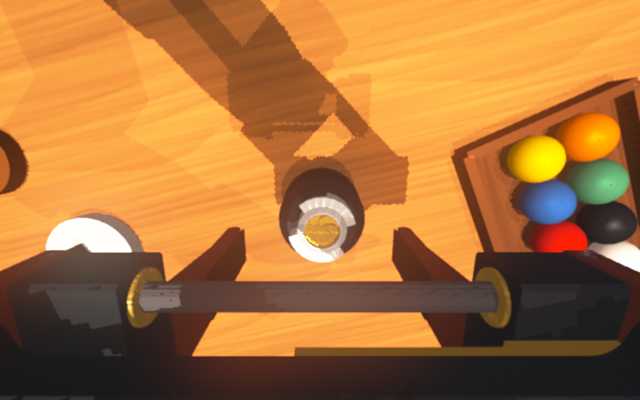

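The close view shows the jar mouth at (322,228), with the gaps at its upper left and lower right. I'll take a second, nearer view.

>>> apply_moves(
  commands=[
    [[-0.02,0,-0.04,0],[-0.04,0,-0.07,0],[-0.04,0,-0.07,0]],
  ],
)

```text
t: 2.22
ee_pos: [401.1, 298.4, 333.1]
orientation: [0.177, 1.567, -0.183]
ft_force: [-0.2, 0.4, -0.0]
width: 87.8
```

```bash
python3 - <<'E'
from h import *
import pickle
im=viewer.get_image("wrist");save(im,"w2.png");o=readout.get_obs();pickle.dump((im,o),open("w2.pkl","wb"));print(o["t"],o["ee_pos"],o["qvel"].round(3))
for d in models.place_of("wrist","jar_mouth"): print(d,proj(im,d["position"]))
c=im["color"][100:290,220:430];cv2.imwrite("pics/w2c.png",cv2.cvtColor(cv2.resize(c,None,fx=3,fy=3,interpolation=cv2.INTER_CUBIC),cv2.COLOR_RGB2BGR))
E
```

```text
2.275 [402.51352981 299.01417157 334.59250599] [-0.011 -0.02  -0.047 -0.002 -0.    -0.003]
{'position': [476.7, 290.5, 106.5], 'conf': 0.91} [[331.02009398 309.77909676]]
```

View pics/w2c.png

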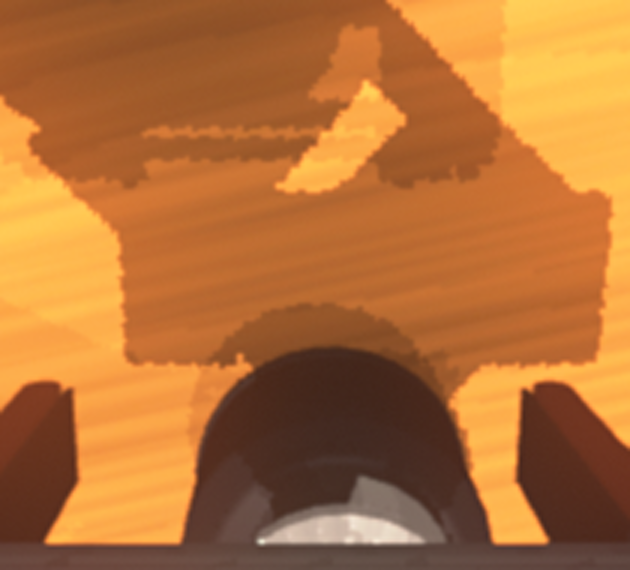

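The mouth slid out of view behind the gripper bar, because image-down is +x here. I'll move forward instead.

>>> apply_moves(
  commands=[
    [[0.05,0,0,0],[0.1,0,0,0],[0.1,0,0,0],[0.1,0,0,0]],
  ],
)

```text
t: 2.82
ee_pos: [503.0, 298.4, 335.4]
orientation: [0.182, 1.563, -0.181]
ft_force: [-0.4, 0.1, -1.3]
width: 87.9
```

```bash
python3 - <<'E'
from h import *
import pickle
im=viewer.get_image("wrist");save(im,"w3.png");o=readout.get_obs();pickle.dump((im,o),open("w3.pkl","wb"));print(o["t"],o["ee_pos"],o["qvel"].round(3))
for d in models.place_of("wrist","jar_mouth"): print(d,proj(im,d["position"]))
c=im["color"][100:290,220:430];cv2.imwrite("pics/w3c.png",cv2.cvtColor(cv2.resize(c,None,fx=3,fy=3,interpolation=cv2.INTER_CUBIC),cv2.COLOR_RGB2BGR))
E
```

```text
2.875 [502.44537733 298.46236599 335.23204711] [ 0.008 -0.003  0.016 -0.    -0.003 -0.001]
{'position': [479.1, 291.4, 107.4], 'conf': 0.77} [[301.24935063 190.37812048]]
```

View pics/w3c.png

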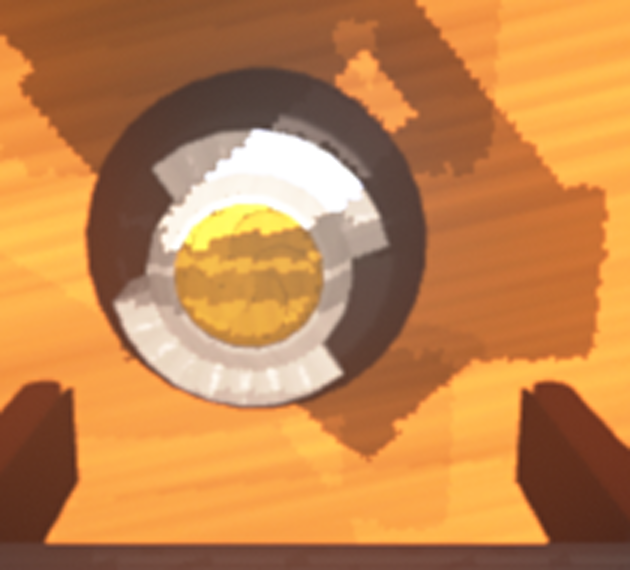

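```bash
python3 - <<'E'
from h import *
import pickle
from scipy.optimize import least_squares
im,o=pickle.load(open("w3.pkl","rb"))
c=np.array([[153,167],[388,243],[343,372],[113,302]],float)
px=(c+.5)/3-.5+[220,100]
def corners(p):
    a=p[3]+np.radians([30,-30,-150,150]) # placeholder order
    return np.c_[p[0]+35*np.cos(a),p[1]+35*np.sin(a),np.full(4,p[2])]
P=atz(im,px,101);print(P.round(1),P.mean(0)); ctr=P.mean(0)
print("ang",np.degrees(np.arctan2(*(P-ctr)[:,:2].T[::-1])).round(1),"r",np.linalg.norm((P-ctr)[:,:2],axis=1).round(1))
ang=np.arctan2(P[:,1]-ctr[1],P[:,0]-ctr[0])
best=None
for perm in([0,1,2,3],[1,2,3,0],[2,3,0,1],[3,0,1,2]):
  for s in (1,-1):
    offs=np.radians([30,-30,-150,150])[perm][::s]
    f=lambda p:(proj(im,np.c_[p[0]+35*np.cos(p[3]+offs),p[1]+35*np.sin(p[3]+offs),np.full(4,p[2])])-px).ravel()
    for a0 in np.radians([51,231]):
      r=least_squares(f,[ctr[0],ctr[1],101,a0])
      if best is None or r.cost<best.cost: best=r
p=best.x;print("fit",p[:3].round(1),np.degrees(p[3]),best.fun.round(2))
pickle.dump(p,open("jar.pkl","wb"))
# overlay on top, w1
ims=pickle.load(open("i0.pkl","rb"));w1=pickle.load(open("w1.pkl","rb"))[0]
for n,i in(("top",ims["top"]),("w1",w1),("side",ims["side"])):
    im2=i["color"].copy();q0=proj(i,[[p[0],p[1],105]])[0]
    x0,y0=int(q0[0])-35,int(q0[1])-35
    cr=cv2.resize(im2[y0:y0+70,x0:x0+70],None,fx=6,fy=6,interpolation=cv2.INTER_CUBIC)
    for rad,z,col in((35,101,(255,0,0)),(26,105,(0,255,0))):
        for k in range(72):
            a=p[3]+np.radians(5*k)
            if rad==35 and not(30<=abs((5*k+90)%180-90)): continue
            q=proj(i,[[p[0]+rad*np.cos(a),p[1]+rad*np.sin(a),z]])[0]
            q=(q-[x0,y0]+.5)*6-.5
            cv2.circle(cr,tuple(int(v) for v in q.round()),1,col,-1)
    cv2.imwrite(f"pics/ov_{n}.png",cv2.cvtColor(cr,cv2.COLOR_RGB2BGR))
import glob
cv2.imwrite("pics/ov.png",cv2.resize(cv2.hconcat([cv2.imread(f"pics/ov_{n}.png") for n in("top","w1","side")]),None,fx=.63,fy=.63,interpolation=cv2.INTER_AREA))
E
```

```text
[[449.9 275.3 101. ]
 [481.3 327.2 101. ]
 [511.7 309.  101. ]
 [480.2 256.4 101. ]] [480.76725304 291.98941349 101.        ]
ang [-151.6   89.2   28.9  -90.9] r [35.1 35.2 35.3 35.6]
fit [480.4 292.2 102.7] 58.866876558412734 [-0.47  0.08  0.16  0.21 -0.01 -0.02  0.34 -0.28]
```

View pics/ov.png

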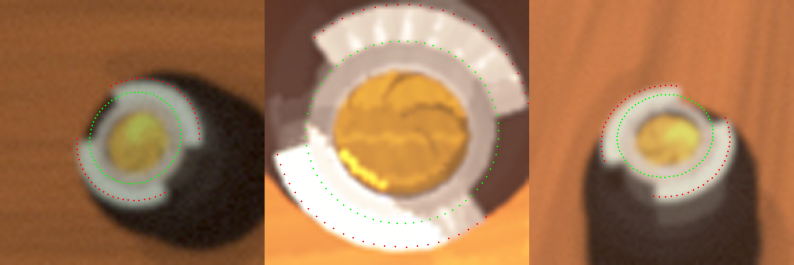

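The jar fit gives centre (480.5, 292), ledge height about 102 and the gap axis at 58.9°, so home has the fin at −6°. The overlays agree to about 1–2 px. Now I'll move above the middle lid for a close look.

>>> apply_moves(
  commands=[
    [[0,-0.06,0,0],[0,-0.12,0,0],[0,-0.18,0,0],[0,-0.24,0,0],[-0.01,-0.3,0,0],[-0.01,-0.36,0,0],[-0.01,-0.42,0,0],[-0.01,-0.48,0,0]],
  ],
)

```text
t: 3.92
ee_pos: [492.2, -182.7, 335.2]
orientation: [0.18, 1.563, -0.181]
ft_force: [1.5, 0.2, 0.3]
width: 87.7
```

>>> apply_moves(
  commands=[
    [[-0.013,-0.06,0,0],[-0.013,-0.06,0,0],[-0.013,-0.06,0,0],[-0.013,-0.06,0,0]],
  ],
)

```text
t: 4.42
ee_pos: [480.1, -240.0, 334.8]
orientation: [0.18, 1.564, -0.179]
ft_force: [-0.2, 0.3, -0.6]
width: 87.9
```

```bash
python3 - <<'E'
from h import *
import pickle
im=viewer.get_image("wrist");save(im,"w4.png");o=readout.get_obs();pickle.dump((im,o),open("w4.pkl","wb"));print(o["t"],o["ee_pos"],o["qvel"].round(3))
for d in models.place_of("wrist","lid_middle_fin"): print(d,proj(im,d["position"]))
c=im["color"][80:290,200:440];cv2.imwrite("pics/w4c.png",cv2.cvtColor(cv2.resize(c,None,fx=2.8,fy=2.8,interpolation=cv2.INTER_CUBIC),cv2.COLOR_RGB2BGR))
E
```

```text
4.475 [ 480.19018832 -239.99528595  334.78100796] [-0.001  0.004 -0.005 -0.002 -0.001 -0.002]
{'position': [398.0, -374.2, 47.8], 'conf': 0.92} [[152.92321966 146.74317827]]
{'position': [455.9, -238.0, 50.1], 'conf': 0.87} [[314.42509462 175.33671693]]
{'position': [668.9, -214.8, 47.2], 'conf': 0.83} [[379.37399561 357.5160265 ]]
```

View pics/w4c.png

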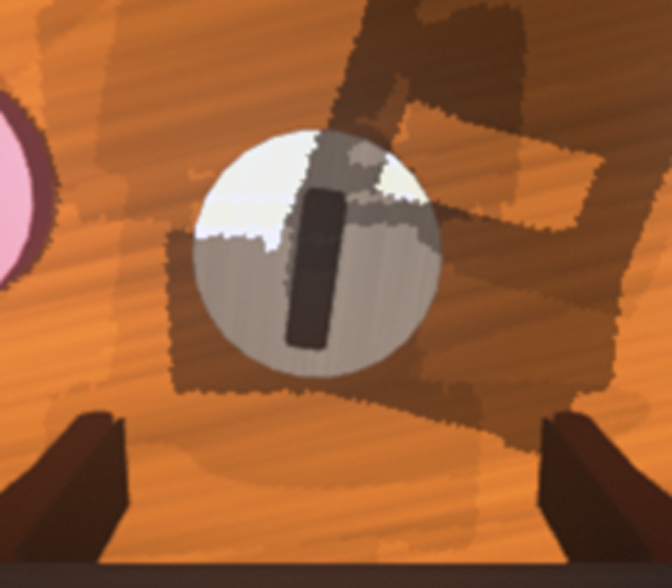

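```bash
python3 - <<'E'
from h import *
import pickle
im,o=pickle.load(open("w4.pkl","rb"))
c=np.array([[304,188],[347,194],[326,350],[286,343]],float)
px=(c+.5)/2.8-.5+[200,80]
for z in(55,59,63):
    P=atz(im,px,z);m=P.mean(0);L=(P[0]+P[1]-P[2]-P[3])[:2]/2;W=(P[1]+P[2]-P[0]-P[3])[:2]/2
    print(z,m.round(1),"len",np.linalg.norm(L).round(1),np.degrees(np.arctan2(L[1],L[0])).round(1)," wid",np.linalg.norm(W).round(1),np.degrees(np.arctan2(W[1],W[0])).round(1))
cc=(np.array([[193,253],[441,253],[317,129],[317,378]])+.5)/2.8-.5+[200,80]
P=atz(im,cc,23);print(P.round(1),P.mean(0).round(1),np.linalg.norm(P[0]-P[1]),np.linalg.norm(P[2]-P[3]))
# two-view height: fin top centre from w4 and top view
ims=pickle.load(open("i0.pkl","rb"))
c1=px.mean(0); it=ims["top"]
t=(np.array([[610,140],[635,150]]).mean(0))
print(proj(it,[[454,-239,59],[454,-239,23]]))
E
python3 - <<'E'
from h import *
import pickle
im=pickle.load(open("i0.pkl","rb"))["top"]["color"][180:232,396:448]
cv2.imwrite("pics/t5.png",cv2.cvtColor(cv2.resize(im,None,fx=10,fy=10,interpolation=cv2.INTER_CUBIC),cv2.COLOR_RGB2BGR))
E
```

```text
55 [ 455.6 -239.8   55. ] len 50.8 159.6  wid 13.5 67.9
59 [ 455.  -239.5   59. ] len 50.1 159.6  wid 13.3 67.9
63 [ 454.4 -239.3   63. ] len 49.3 159.6  wid 13.1 67.9
[[ 444.4 -283.    23. ]
 [ 464.5 -196.2   23. ]
 [ 412.5 -229.7   23. ]
 [ 500.  -250.4   23. ]] [ 455.3 -239.8   23. ] 89.09660570581111 89.92966545007636
[[423.08099931 206.06010806]
 [419.27876071 208.20124475]]
```

View pics/t5.png

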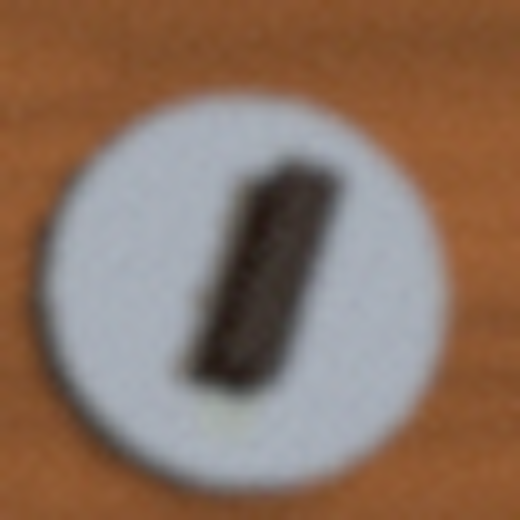

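The close crop shows a bare aluminium lid of about 89 mm with the fin axis at −20.5°, centred at (455, −239.7). The fin measures 50 mm long when projected at z=59, and the top view agrees. I'll align above it and then descend.

>>> apply_moves(
  commands=[
    [[-0.025,0,0,-0.125],[-0.025,0,-0.05,-0.125],[-0.025,0,-0.09,-0.125],[-0.025,0,-0.11,-0.125],[-0.025,0,-0.125,-0.125],[-0.025,0,-0.125,-0.125]],
  ],
)

```text
t: 5.28
ee_pos: [455.0, -241.0, 209.0]
orientation: [0.279, 1.554, -0.278]
ft_force: [0.5, 0.5, -0.1]
width: 88.0
```

```bash
python3 - <<'E'
from h import *
im=viewer.get_image("wrist");save(im,"w5.png");o=readout.get_obs();R=cv2.Rodrigues(o["orientation"])[0]
print(o["t"],o["ee_pos"],np.degrees(np.arctan2(R[1,1],R[0,1])),o["ft_force"])
E
```

```text
5.325 [ 455.201692   -241.24034657  209.72668601] 69.65401867032578 [0.02125559 0.6851184  0.39098332]
```

View pics/w5.png

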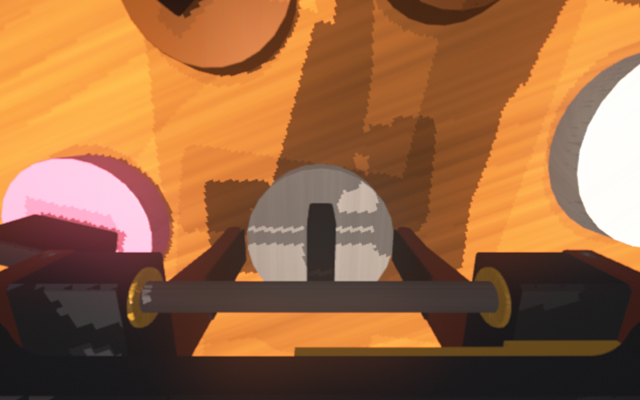

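The fin sits between the fingers, at column 321 against the finger midline at 319, and runs parallel to the pads. Closing.

>>> apply_moves(
  commands=[
    [[0,0.0015,0,0],[0,0.0015,0,0],[0,0.0015,0,0],[0,0.0015,0,0],[0,0.0015,0,0],[0,0.0015,0,0],[0,0.0015,0,0]],
  ],
  gripper=0,
)

```text
t: 6.2
ee_pos: [454.9, -240.1, 209.6]
orientation: [0.279, 1.553, -0.279]
ft_force: [-0.4, -0.3, 0.1]
width: 21.1
```

>>> apply_moves(
  commands=[
    [[0,0,0,0],[0,0,0,0],[0,0,0.01,0],[0,0,0.03,0],[0,0,0.03,0]],
  ],
)

```text
t: 6.82
ee_pos: [455.5, -240.4, 241.1]
orientation: [0.278, 1.55, -0.28]
ft_force: [0.1, 0.5, -1.7]
width: 13.9
```

The width of 13.9 mm shows the fin is gripped. I'll lift and carry the lid to above the jar, turning about +79°.

>>> apply_moves(
  commands=[
    [[0,0,0.05,0],[0,0,0.1,0],[0,0.04,0.125,0.1],[0,0.09,0.125,0.25],[0.01,0.14,0.125,0.4],[0.01,0.19,0.125,0.55],[0.01,0.24,0.125,0.7],[0.01,0.29,0.125,0.85]],
  ],
)

```text
t: 7.82
ee_pos: [464.5, 51.5, 364.4]
orientation: [-0.391, 1.535, 0.391]
ft_force: [0.8, -1.0, -1.7]
width: 13.9
```

>>> apply_moves(
  commands=[
    [[0,0.05,0,0.15],[0.005,0.1,0,0.3],[0.01,0.15,0,0.45],[0.015,0.2,0,0.534],[0.015,0.23,0,0.534],[0.0155,0.242,0,0.534],[0.0155,0.242,0,0.534],[0.0155,0.242,0,0.534]],
  ],
)

```text
t: 8.82
ee_pos: [480.4, 290.8, 364.4]
orientation: [-0.801, 1.419, 0.8]
ft_force: [-0.5, -0.6, -1.4]
width: 13.6
```

```bash
python3 - <<'E'
from h import *
import pickle
im=viewer.get_image("wrist");save(im,"w6.png");o=readout.get_obs();R=cv2.Rodrigues(o["orientation"])[0]
im2=viewer.get_image("side");im3=viewer.get_image("top");save(im2,"s6.png");save(im3,"t6.png")
pickle.dump((im,im2,im3,o),open("w6.pkl","wb"))
print(o["t"],o["ee_pos"],np.degrees(np.arctan2(R[1,1],R[0,1])),o["ft_force"],o["moment"],o["width"],o["qpos"])
for n in("wrist","side","top"):
  for l in("lid_middle_fin","jar_mouth"): print(n,l,models.place_of(n,l)[:5])
E
```

```text
8.875 [480.41892361 290.74362943 364.54020373] 148.84503655107875 [ 0.86574291  0.55890267 -0.71572241] [0.06747219 0.02395139 0.02387243] 13.829529401366386 [ 5.23077302e-01  3.81903369e-01  1.80298615e+00 -2.42633989e-04
  9.57405784e-01 -2.07461898e+00]
wrist lid_middle_fin []
wrist jar_mouth []
side lid_middle_fin [{'position': [320.9, -116.7, 45.3], 'conf': 0.94}, {'position': [397.3, -375.2, 47.2], 'conf': 0.89}, {'position': [300.8, -242.2, 44.3], 'conf': 0.64}, {'position': [477.3, 290.8, 197.9], 'conf': 0.62}, {'position': [670.9, -216.6, 46.4], 'conf': 0.59}]
side jar_mouth [{'position': [481.8, 291.2, 103.7], 'conf': 0.65}]
top lid_middle_fin [{'position': [670.8, -217.8, 46.8], 'conf': 0.85}, {'position': [399.8, -373.3, 43.8], 'conf': 0.81}, {'position': [480.4, 291.2, 203.9], 'conf': 0.76}, {'position': [299.8, -247.0, 43.4], 'conf': 0.57}, {'position': [320.1, -117.1, 47.5], 'conf': 0.56}]
top jar_mouth [{'position': [479.9, 296.3, 108.1], 'conf': 0.78}]
```

View pics/w6.png

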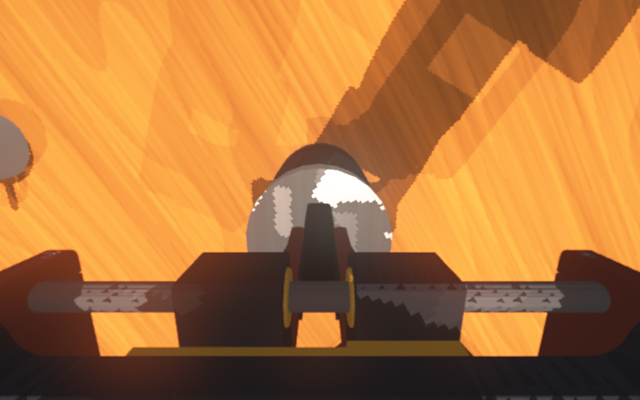

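View pics/s6.png

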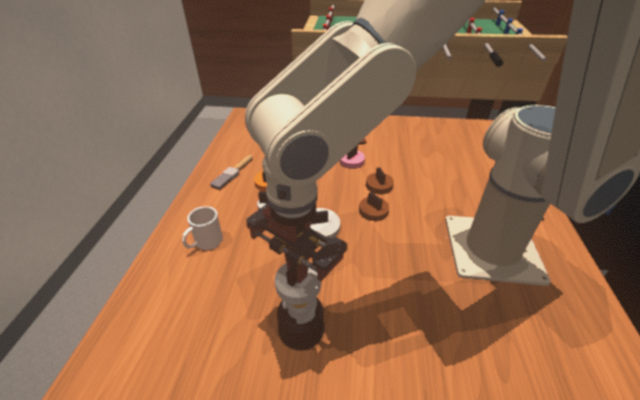

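```bash
python3 - <<'E'
from h import *
import pickle
im,_,_,o=pickle.load(open("w6.pkl","rb"));R=cv2.Rodrigues(o["orientation"])[0]
a=np.radians(np.arange(0,360,3))
c=cv2.resize(im["color"][130:270,230:410],None,fx=4,fy=4,interpolation=cv2.INTER_CUBIC)
for dz,col in((0,(255,0,0)),(-3,(0,255,0)),(3,(0,0,255))):
    L=np.c_[np.full(len(a),163+24),45*np.cos(a),dz+45*np.sin(a)]
    q=proj(im,o["ee_pos"]+L@R.T); q=(q-[230,130]+.5)*4-.5
    for v in q: cv2.circle(c,(int(round(v[0])),int(round(v[1]))),2,col,-1)
F=np.array([[163-12,s*7,t*25] for s in(-1,1) for t in(-1,1)])
q=(proj(im,o["ee_pos"]+F@R.T)-[230,130]+.5)*4-.5
for v in q: cv2.circle(c,(int(round(v[0])),int(round(v[1]))),3,(255,0,255),-1)
cv2.imwrite("pics/o6.png",cv2.cvtColor(c,cv2.COLOR_RGB2BGR))
E
```

```text
(no output)
```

View pics/o6.png

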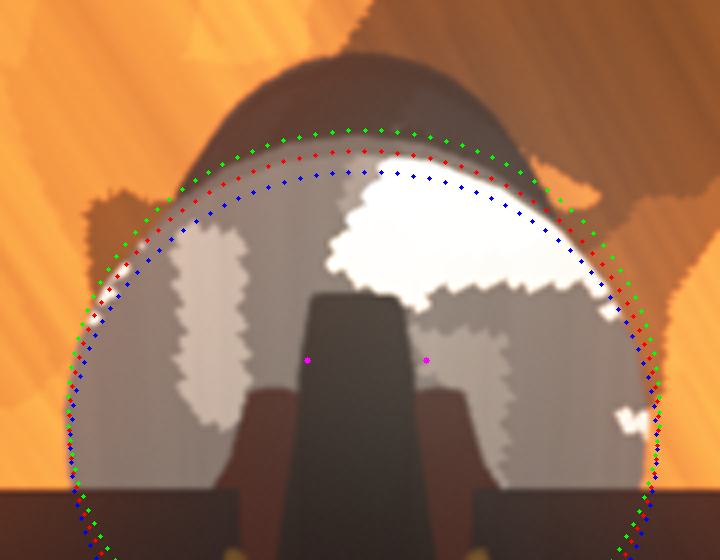

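The lid is held centred (dz≈0) and square. The held fin appears about 2 px left of where it should, so the wrist camera has a lateral bias of about 1.4 mm. I correct the jar centre to about (480.8, 293.3) and descend in stages while watching the force.

>>> apply_moves(
  commands=[
    [[0,0.0025,0,0],[0,0.0025,-0.015,0],[0,0.0025,-0.03,0],[0,0.0025,-0.04,0],[0,0.0025,-0.046,0],[0,0.0025,-0.046,0]],
  ],
)

```text
t: 10.02
ee_pos: [480.4, 294.4, 318.1]
orientation: [-0.801, 1.419, 0.801]
ft_force: [0.5, -0.1, -0.9]
width: 13.6
```

>>> apply_moves(
  commands=[
    [[0,0,-0.003,0],[0,0,-0.006,0],[0,0,-0.009,0],[0,0,-0.011,0],[0,0,-0.011,0]],
  ],
)

```text
t: 10.65
ee_pos: [480.4, 294.4, 307.5]
orientation: [-0.801, 1.418, 0.801]
ft_force: [-0.3, 0.0, -1.2]
width: 13.7
```

At TCP z 307.5 the lid is already below ledge-rest height (311) with no contact force, so the lugs are in the gaps. Continuing down.

>>> apply_moves(
  commands=[
    [[0,0,-0.003,0],[0,0,-0.006,0],[0,0,-0.009,0],[0,0,-0.0105,0],[0,0,-0.0105,0],[0,0,-0.0105,0]],
  ],
)

```text
t: 11.4
ee_pos: [480.5, 294.4, 297.2]
orientation: [-0.801, 1.418, 0.801]
ft_force: [-0.0, 0.1, -1.4]
width: 13.8
```

>>> apply_moves(
  commands=[
    [[0,0,-0.0008,0],[0,0,-0.0015,0],[0,0,-0.0015,0]],
  ],
)

```text
t: 11.78
ee_pos: [480.4, 294.4, 295.7]
orientation: [-0.801, 1.418, 0.801]
ft_force: [-0.3, -0.7, -1.6]
width: 13.6
```

>>> apply_moves(
  commands=[
    [[0,0,-0.0007,0],[0,0,-0.0015,0],[0,0,-0.0015,0]],
  ],
)

```text
t: 12.15
ee_pos: [480.5, 294.4, 295.4]
orientation: [-0.801, 1.418, 0.801]
ft_force: [-3.8, -1.9, 10.5]
width: 13.8
```

The lid bottoms out at TCP z≈295.5, as predicted for fully down (296). I'll ease the pressure and turn clockwise.

>>> apply_moves(
  commands=[
    [[0,0,0.001,0],[0,0,0.001,-0.1],[0,0,0.001,-0.2],[0,0,0.001,-0.3],[0,0,0.001,-0.4],[0,0,0.001,-0.5],[0,0,0.001,-0.5]],
  ],
)

```text
t: 13.02
ee_pos: [480.7, 294.6, 295.5]
orientation: [-0.414, 1.53, 0.415]
ft_force: [0.5, 1.2, 2.4]
width: 14.1
```

```bash
python3 - <<'E'
from h import *
o=readout.get_obs();R=cv2.Rodrigues(o["orientation"])[0]
print(o["t"],o["ee_pos"],np.degrees(np.arctan2(R[1,1],R[0,1])),o["ft_force"],o["moment"],o["width"])
E
```

```text
13.025 [480.71310265 294.55418225 295.48403081] 120.30463016164144 [0.49434874 1.15574672 2.3674508 ] [ 0.02733904 -0.05501128 -0.02806577] 14.052935005753964
```

>>> apply_moves(
  commands=[
    [[0,0,0,-0.1],[0,0,0,-0.2],[0,0,0,-0.3],[0,0,0,-0.4],[0,0,0,-0.5],[0,0,0,-0.58],[0,0,0,-0.64],[0,0,0,-0.64]],
  ],
)

```text
t: 14.02
ee_pos: [480.7, 294.6, 295.5]
orientation: [0.086, 1.568, -0.086]
ft_force: [0.4, 0.5, 3.2]
width: 13.5
```

```bash
python3 - <<'E'
from h import *
im=viewer.get_image("wrist");save(im,"w7.png")
o=readout.get_obs();R=cv2.Rodrigues(o["orientation"])[0]
print(o["t"],o["ee_pos"],np.degrees(np.arctan2(R[1,1],R[0,1])),o["ft_force"],o["moment"],o["width"])
E
```

```text
14.075 [480.68788407 294.53405322 295.45752115] 83.73983427900068 [ 0.97136219 -0.95032451  3.40258356] [ 0.03596055 -0.04648257 -0.04834594] 14.233474852528795
```

View pics/w7.png

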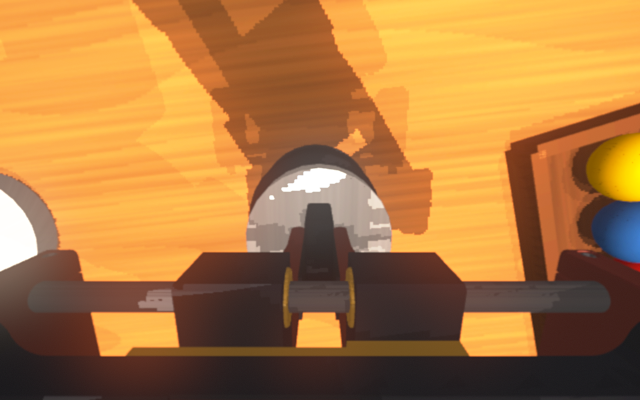

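The wrist has turned 65.1°, so the fin is at −6.3°, and the lid is still fully down with low force. Releasing, then retreating.

>>> apply_moves(
  commands=[
    [[0,0,0,0],[0,0,0,0],[0,0,0,0],[0,0,0,0],[0,0,0,0]],
  ],
  gripper=0.06,
)

```text
t: 14.7
ee_pos: [480.4, 294.4, 295.1]
orientation: [0.088, 1.569, -0.088]
ft_force: [-0.1, -0.5, -0.1]
width: 58.8
```

>>> apply_moves(
  commands=[
    [[0,0,0.02,0],[0,0,0.06,0],[0,0,0.1,0],[0.01,0,0.12,0],[0.02,0,0.12,0],[0.02,0,0.12,0],[0.02,0,0.12,0]],
  ],
)

```text
t: 15.58
ee_pos: [500.0, 294.2, 413.6]
orientation: [0.087, 1.572, -0.089]
ft_force: [0.3, 0.2, -0.5]
width: 60.0
```

```bash
python3 - <<'E'
from h import *
import pickle
im=viewer.get_image("wrist");save(im,"w8.png");i2=viewer.get_image("side");save(i2,"s8.png")
o=readout.get_obs();print(o["t"],o["ee_pos"],o["ft_force"],o["width"]);pickle.dump((im,i2,o),open("w8.pkl","wb"))
for n in("wrist","side"): print(n,[(d["position"],d["conf"]) for d in models.place_of(n,"lid_middle_fin")])
c=im["color"][80:290,200:440];cv2.imwrite("pics/w8c.png",cv2.cvtColor(cv2.resize(c,None,fx=2.8,fy=2.8,interpolation=cv2.INTER_CUBIC),cv2.COLOR_RGB2BGR))
E
```

```text
15.675 [500.06619835 294.27237823 413.96922345] [ 0.50321009 -0.47576529  0.1662498 ] 60.00685435456658
wrist [([484.1, 294.5, 132.1], 0.76)]
side [([324.6, -117.3, 49.3], 0.8), ([399.3, -380.3, 48.2], 0.71), ([299.8, -240.3, 45.4], 0.61)]
```

View pics/w8c.png

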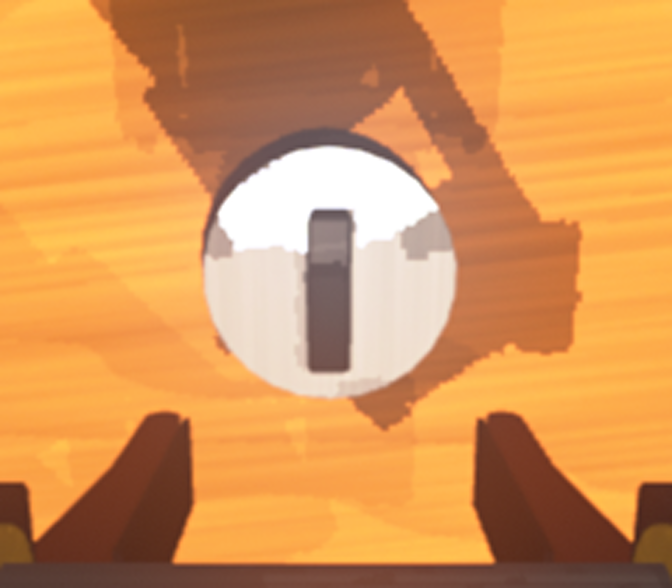

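View pics/s8.png

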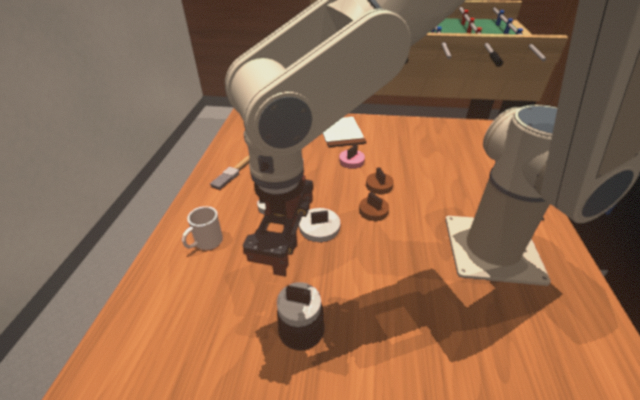

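The lid is level on the jar. The fin point reads z=132 (133 expected) and the fin lies along the home direction. The gripper is clear, and the large lid is where it was. Handing in.

```bash
python3 -c "
from h import *
print(workorder.close_job())"
```

```text
the job is handed in; nothing more can be done
None
```

I closed the jar with the bare aluminium middle lid and handed the job in at about 15.7 s. I gripped it by the fin, lowered it through the gaps at 58.9° with no contact force until it bottomed out, and turned it 65° clockwise. I then let go and moved clear.

**Last checks:**
- **Seating:** the TCP bottomed at z≈295.5, against 296 expected. After release, the network read the fin point at z=132, against 133.
- **Fin angle:** the wrist read −6.3°, against a home direction of −6.1°. The last wrist picture shows the fin still in line with it.
- **Other lids:** I never touched the small or large lid. The last side view shows the large one in place, but the arm half hides the small one.

**What disagreed:**
- The wrist camera was about 1.4 mm off sideways, and I corrected the jar position for it.
- The last side-view search missed the fitted lid, though it is plainly on the jar in that picture.
- I did no pull test on the lock. That it is locked rests on the depth, the angle and the pictures.

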